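# Shuttle a pot along a slide past its push-push stop

## Task

Move the small pot to the other end of its slide. Press the round stop all the way down and let it go so that it stays down, slide the carriage gently over it until it is fully home against the far buffer, with the pot still standing on it, and then press the stop all the way down again so that it comes up behind the carriage and keeps it there; let go of everything.

Things in the scene. Friction and masses are not known exactly. Their poses are not given: they have to be found in the camera images.
- slide_base: The fixed aluminium slide on the table, 170 mm in its x, 424 mm long in its y, base 30 mm high, two round steel guide rods on top and a rubber-faced buffer at each end (highest point 62 mm). Origin: on the table under the middle of its length. Its +y axis is the direction in which the carriage has to travel; its -x side faces the robot.
- carriage (a joint): Travel of the carriage along the slide's +y, in m: 0 = against the near buffer, where it starts (up to 0.008 off it), 0.200 = fully home at the far buffer. It stays where it is left; sliding it takes 2 to 3 N. Aluminium, 152 mm (x) by 110 mm (y): a deck for the pot, top at 58 mm, and along its -x side a raised strip, 66 to 74 mm above the table, that passes over the stop only when that is down.
- grip_top (a point): Middle of the top of the carriage's upright dark steel grip, 110 mm above the table. The grip is 30 mm (slide x) by 16 mm (slide y) and stands 36 mm above the raised strip on the carriage's -x side; pinch it across its 16 mm (along the slide's y). Its axes are the slide's.
- deck (a point): Middle of the carriage deck where the pot stands (rubber mat), 59 mm above the table; 78 mm to the slide's +x of the grip. Moves with the carriage.
- stop (a joint): How far the push-push stop is pressed down, in m: 0 = up, blocking the carriage (14 mm above its raised strip); 0.025 = latched down, 3 mm below that strip; 0.037 = hard bottom. Sprung upward: about 2 N at the top, 4.5 N near the bottom. Pressed to the bottom (0.0355 or more) and released, it stays latched down; pressed so again, it comes up. A press less deep changes nothing.
- stop_top (a point): Middle of the flat top of the stop, a steel cylinder 36 mm across in a dark round housing (54 mm across, top at 48 mm), half way along the slide on its -x side (at slide x = -60 mm, y = 0). Top 88 mm above the table when up, 63 mm when latched down, 51 mm at the bottom. It can be pressed only while the carriage is clear of it.
- small_pot: Small pink terracotta flower pot, 75 mm across the rim, 50 mm high, standing loose on the carriage deck; origin in the middle of its underside, z up.
Not all that is in view belongs to the job. What is shaped like the small_pot but green or turquoise is not meant.

How it is judged (in metres and radians):
On the way, in this order (a step that is already met when the one before it is completed fails the run):
1. the stop is latched down by itself, with the carriage still at the near end (value of joint stop between 0.022 and 0.029 m and value of joint carriage below 0.03 m and contact force between the fingers and anything else below 0.5 N), for 0.2 s.
2. the carriage is at the far buffer with the stop still down (value of joint carriage above 0.192 m and value of joint stop above 0.022 m), for 0.2 s.
At the end, for the whole second after the job is handed in: The carriage is within 8 mm of the far buffer, the stop is fully up behind it (within 3 mm), and the pot stands upright (within 0.1 rad) and still on the carriage deck, within 50 mm of the deck's middle (value of joint carriage above 0.192 m and value of joint stop below 0.003 m and angle between small_pot's own z axis and vertical below 0.1 rad and horizontal distance between small_pot and deck below 0.05 m and z of small_pot in the frame of deck between -0.006 and 0.006 m and linear speed of small_pot below 0.02 m/s); the robot touches nothing.
It fails at once if the pot is tipped over (angle between small_pot's own z axis and vertical above 0.5 rad).
It also fails if it takes over 64 s, if anything falls off the work surface, if the arm or the gripper's body presses on something with over 40 N, if the wrist force passes 120 N, or if a joint passes its speed limit or range.

## Robot

A 6-joint arm with a two-finger parallel gripper is mounted at the origin on a cart in front of the work surface, level with it; the furniture and walls round the work are solid. World frame = base frame: x ahead of the robot, y to its left, z up, the work surface at z = 0. Lengths are in m, angles in degrees, forces in N, time in s.
With the tool pointing down it reaches from about 0.375 to 0.9 m from the base axis. Payload 3.1 kg.
Tool frame: the origin (TCP) lies between the finger pads; the fingertips stand 11 mm ahead of it and the grasp point (between the pads) lies 8 mm behind it; z points along the fingers, y is the line along which they close (so a half turn about z gives the same grasp; the last joint's range is limited). The gripper opens to 87 mm and grips with 3 to 60 N. Pads are 19 mm wide; open, the fingers measure 117 mm over their backs; the gripper's body (75 mm by 190 mm) begins 51 mm behind the grasp point.
Start: joints at [56.236, 30.224, 82.088, -0, 67.689, -10.227], TCP at [0.25, 0.573, 0.234] pointing down, gripper open.
Joint ranges: [-176.69, 176.69], [-43.24, 126.21], [12.49, 139.97], [-82, 262], [0, 151.66], [-163.58, 163.58]. Speed limits (degrees/s): [159.86, 159.86, 180, 180, 180, 180].

## Interface

Orientations are given as a 3x3 rotation matrix whose columns are the frame's x, y, z axes.
In Python, from rig import bot, viewer, workorder, nets gives the robot as it stands. The module is installed in compiled form; this text tells all that it offers.
- The arm moves only by the tool move_arm, never from a script. Its argument "increments" is a list of rows, each a list of 7 numbers: the shift along the tool's x, y, z normalised to -1 to 1, where 1 is 0.3 m, then the turn, a rotation vector about the tool's x, y, z normalised to -1 to 1, where 1 is pi rad, then the opening, from 0 (shut) to 1 (fully open). In form: [[tx, ty, tz, wx, wy, wz, grip], ...]. A call has 1 to 10 rows; each row is the pose to reach, as a shift and turn from the pose commanded when the call began, along the tool's axes at that moment, turning the shorter way round; what a row does not reach only later rows make up. A row lasts 1/12 s, in which the tool goes at most 41.7 mm and 7.16 degrees, less where a joint would pass 70% of its speed; a pose out of reach is approached as far as the arm can. A call with a number of a shift or a turn outside -1 to 1 is refused whole. A call with a gripper value outside its range is refused whole. The fingers move at their own pace and stop on an object; the grip force is fixed at half the most. Time passes only in rows, so rows that repeat a pose let the fingers close. It gives the time, the measured TCP pose, the force, the opening and the grip force at its end, in the units of the state.
- bot.read_state(): the state, without advancing time (a new reading comes with each control period).
- viewer.capture(name): name is "scene" or "top"; returns a dict with "image" (400x640x3 uint8, blue, green, red), "K" (3x3 intrinsics, pixels), "eye" and "orientation" of the camera in the world. Camera axes: x right, y up, looking along -z (the intrinsics and any distortion apply to the point x, -y, -z); pixel columns grow to the right and rows downward; lengths in m; the calibration is good to about 2 mm. A picture is of the moment at which its call begins. There is no depth.
- workorder.hand_in(): hands the job in; it is judged then, once.
Trained networks look in the newest picture that a camera, given by its name, has taken for a name from the list of things; names that differ only in an ending like _2 or _b are one class to them, and where a whole thing is asked for, a point or a joint stands for the part that bears it (a point fixed in the world has none). Each returns a list of dicts, best first, with "conf" (0 to 1); they miss things now and then, are a little off and sometimes report something else, mostly with a low value. They report only what shows in the picture. A call takes as long as a camera call. They do not tell look-alikes from the thing itself.
- nets.find_in(camera, thing): "location" ([column, row] in pixels, amid what is visible of it).
The state is a dict: "time_s": time; "joint_positions": joint angles; "qvel": joint speeds; "tau": joint torques, N m; "position": TCP position; "tcp_rot": TCP orientation; "force": force on the tool from outside, world axes, zero at the start; "moment": the same for the moment, N m; "opening": opening from 0.0 (shut) to 1.0 (fully open); "grasp_force": force on a finger pad.
Only numpy, scipy, OpenCV 4.12 (cv2) and the standard library are available. Lean on these libraries where they do the work, as an engineer would, in place of code of your own. Each camera call takes 0.05 s, during which the arm holds its last target. There are 200 camera calls.

## Working session

There is one attempt and no reset: what is moved stays moved. The work goes in short steps, Python scripts to look and compute and a tool call to move; the robot and the scene stay as the last step left them, time stands still between calls to the robot, and variables do not carry over. Pictures are saved under pics/ and viewed, at most 10 in all, crops included, and the job is handed in when it is done.

Besides the shell and the picture viewer there is one more tool, called after ">>>" as a command line: name --pt "numbers of a row" for each row, then --argument value for the rest. move_arm: Moves the arm, as the interface text tells. Its arguments: {"type":"object","properties":{"increments":{"type":"array"}},"required":["increments"]}

```bash
mkdir -p pics
cat > h.py <<'E'
from rig import bot, viewer, workorder, nets
import numpy as np, cv2
def ray(c,px):
    K=np.array(c["K"]);R=np.array(c["orientation"])
    d=np.linalg.inv(K)@[px[0],px[1],1]
    return np.array(c["eye"]),R@np.array([d[0],-d[1],-d[2]])
def atz(c,px,z):
    e,d=ray(c,px);return e+d*(z-e[2])/d[2]
def proj(c,P):
    K=np.array(c["K"]);R=np.array(c["orientation"])
    q=R.T@(np.array(P)-c["eye"]);q=K@[q[0],-q[1],-q[2]];return q[:2]/q[2]
E
python3 - <<'E'
from h import *
for n in("scene","top"):
    c=viewer.capture(n);cv2.imwrite(f"pics/{n}0.png",c["image"]);print(n,c.keys(),np.round(c["eye"],3),np.round(c["K"],1).tolist())
    for t,z in(("slide_base",.03),("grip_top",.11),("stop_top",.088),("small_pot",.085),("carriage",.06),("stop",.07),("deck",.059)):
        for r in nets.find_in(n,t)[:3]: print(t,round(r["conf"],2),np.round(r["location"]),np.round(atz(c,r["location"],z),3))
E
```

```text
scene dict_keys(['image', 'K', 'eye', 'orientation']) [-0.162 -0.503  0.841] [[481.8, 0.0, 315.0], [0.0, 481.8, 190.8], [0.0, 0.0, 1.0]]
slide_base 0.95 [275. 228.] [ 0.503 -0.031  0.03 ]
grip_top 0.8 [313. 224.] [ 0.487 -0.143  0.11 ]
grip_top 0.32 [276. 225.] [ 0.444 -0.074  0.11 ]
stop_top 0.77 [268. 223.] [ 0.46  -0.044  0.088]
small_pot 0.92 [319. 197.] [ 0.594 -0.1    0.085]
small_pot 0.9 [390. 275.] [ 0.458 -0.337  0.085]
small_pot 0.7 [308. 168.] [ 0.681 -0.02   0.085]
stop 0.9 [272. 226.] [ 0.471 -0.044  0.07 ]
deck 0.75 [321. 225.] [ 0.538 -0.135  0.059]
top dict_keys(['image', 'K', 'eye', 'orientation']) [ 0.471 -0.092  1.192] [[456.5, 0.0, 317.6], [0.0, 456.5, 202.1], [0.0, 0.0, 1.0]]
slide_base 0.97 [282. 237.] [ 0.507 -0.01   0.03 ]
grip_top 0.8 [334. 233.] [ 0.517 -0.139  0.11 ]
stop_top 0.74 [296. 249.] [ 0.477 -0.048  0.088]
small_pot 0.95 [406. 236.] [ 0.512 -0.314  0.085]
small_pot 0.88 [282. 151.] [ 0.718 -0.01   0.085]
small_pot 0.66 [320. 207.] [ 0.581 -0.106  0.085]
carriage 0.63 [330. 229.] [ 0.529 -0.131  0.06 ]
stop 0.61 [294. 251.] [ 0.473 -0.042  0.07 ]
deck 0.84 [327. 227.] [ 0.533 -0.123  0.059]
```

View pics/scene0.png

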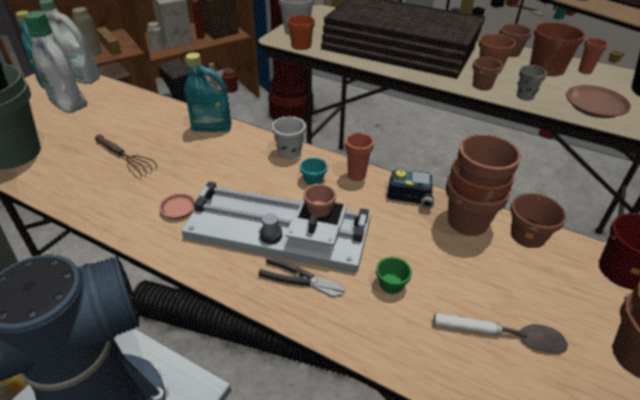

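View pics/top0.png

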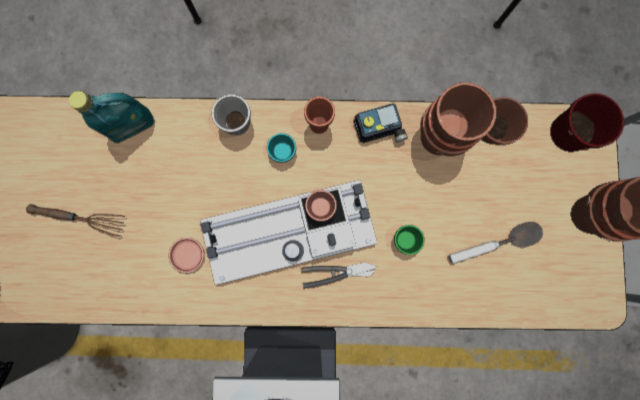

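The scene shows the slide with its pink pot at top (320,207) and scene (319,200). Look-alikes: the green pot at top (408,240), the turquoise at (282,148) and the saucer at (186,255). The grip is at about (332,240) and the stop at (293,250). I choose the pink pot, since it stands on the deck, and check with one close crop.

Run:
```python
from h import *
c=viewer.capture("top");im=c["image"]
cv2.imwrite("pics/crop1.png",cv2.resize(im[175:290,195:385],None,fx=4.2,fy=4.2,interpolation=cv2.INTER_CUBIC))
```

```text
(no output)
```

View pics/crop1.png

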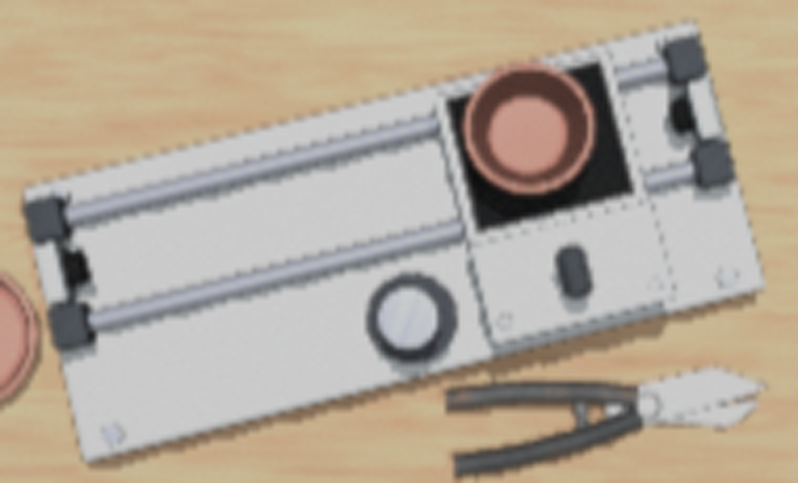

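The crop shows the pink pot on the black mat, the dark grip (574,268), and the bright stop top (408,318) in its housing. The base corners are (25,187), (697,22), (763,287) and (88,463).

Run:
```python
from h import *
c=viewer.capture("top")
f=lambda p:((p[0]+.5)/4.2-.5+195,(p[1]+.5)/4.2-.5+175)
P=np.array([atz(c,f(p),.03)[:2] for p in((25,187),(697,22),(763,287),(88,463))])
TL,TR,BR,BL=P
print("sizes",[round(float(np.linalg.norm(a-b)),4) for a,b in((TL,TR),(TR,BR),(BR,BL),(BL,TL))],"ctr",P.mean(0))
y=(TL-TR)/np.linalg.norm(TL-TR)+(BL-BR)/np.linalg.norm(BL-BR);x=(TL-BL)/np.linalg.norm(TL-BL)+(TR-BR)/np.linalg.norm(TR-BR)
print("yaw y,x",np.degrees(np.arctan2(-y[0],y[1])),np.degrees(np.arctan2(x[1],x[0])))
yaw=np.arctan2(-y[0],y[1]);R=np.array([[np.cos(yaw),-np.sin(yaw)],[np.sin(yaw),np.cos(yaw)]])
for n,p,z in(("stop",(408,318),.088),("housing",(411,318),.048),("grip",(574,268),.11),("pot",(530,129),.109)):
    q=atz(c,f(p),z)[:2];print(n,np.round(q,4),"in slide",np.round(R.T@(q-P.mean(0)),4))
print("pred stop",P.mean(0)+R@[-.06,0])
print("scene chk stop", [ (round(r["conf"],2),np.round(r["location"])) for r in nets.find_in("top","stop_top")[:1]])
s=viewer.capture("scene");q=atz(c,f((408,318)),.088);print(proj(s,q),proj(s,atz(c,f((574,268)),.11)))
st=bot.read_state();print(st["position"],np.round(st["tcp_rot"],3).tolist(),st["opening"],st["time_s"],st["force"])
```

```text
sizes [0.421, 0.1663, 0.418, 0.1703] ctr [ 0.52196273 -0.02633147]
yaw y,x 14.984578356134453 14.556906904742814
stop [ 0.4739 -0.038 ] in slide [-0.0494  0.0012]
housing [ 0.474  -0.0378] in slide [-0.0492  0.0013]
grip [ 0.5031 -0.1319] in slide [-0.0456 -0.0971]
pot [ 0.5814 -0.1062] in slide [ 0.0368 -0.0925]
pred stop [ 0.464003   -0.04184502]
scene chk stop []
[269.67105884 218.20221881] [312.48146484 217.6156291 ]
[0.24955223 0.57299414 0.23357238] [[-0.917, 0.399, 0.0], [0.399, 0.917, 0.0], [-0.0, 0.0, -1.0]] 0.9966218872534099 1.0 [ 0.70033471  1.24946221 -0.52349097]
```

>>> move_arm --pt "-0.75 -0.785 0 0 0 -0.213 0" --pt "-0.75 -0.785 0 0 0 -0.213 0" --pt "-0.75 -0.785 0 0 0 -0.213 0" --pt "-0.75 -0.785 0 0 0 -0.213 0" --pt "-0.75 -0.785 0 0 0 -0.213 0" --pt "-0.75 -0.785 0 0 0 -0.213 0" --pt "-0.75 -0.785 0 0 0 -0.213 0" --pt "-0.75 -0.785 0 0 0 -0.213 0" --pt "-0.75 -0.785 0 0 0 -0.213 0" --pt "-0.75 -0.785 0 0 0 -0.213 0"

```text
time_s: 1.83
position: [0.3628, 0.2655, 0.2338]
tcp_rot: [[-0.968, -0.25, 0.0], [-0.25, 0.968, 0.0], [-0.0, 0.0, -1.0]]
force: [-0.9, 0.7, 0.1]
opening: 0.325
grasp_force: 0.0
```

```bash
cat >> h.py <<'E'
YAW=np.radians(14.8)
RT=np.array([[-np.cos(YAW),-np.sin(YAW),0],[-np.sin(YAW),np.cos(YAW),0],[0,0,-1]])
def go(x,y,z):
    from scipy.spatial.transform import Rotation as Ro
    s=bot.read_state();R=np.array(s["tcp_rot"]);p=np.array(s["position"])
    print("t",round(s["time_s"],2),"at",np.round(p,4),"F",np.round(s["force"],1),"open",round(s["opening"],3),"g",np.round(s["grasp_force"],1))
    print("shift",np.round(R.T@(np.array([x,y,z])-p)/.3,4),"rot",np.round(Ro.from_matrix(R.T@RT).as_rotvec()/np.pi,4))
E
python3 -c "
from h import *
go(.474,-.038,.15)"
```

```text
t 1.83 at [0.3628 0.2655 0.2338] F [-0.9  0.7  0.1] open 0.325 g 0.0
shift [-0.1055 -1.0723  0.2792] rot [ 0.0001  0.0001 -0.0017]
```

>>> move_arm --pt "-0.1 -1 0.15 0 0 -0.002 0" --pt "-0.1 -1 0.15 0 0 -0.002 0" --pt "-0.1 -1 0.15 0 0 -0.002 0" --pt "-0.1 -1 0.15 0 0 -0.002 0" --pt "-0.1 -1 0.15 0 0 -0.002 0" --pt "-0.1 -1 0.15 0 0 -0.002 0" --pt "-0.1 -1 0.15 0 0 -0.002 0" --pt "-0.1 -1 0.15 0 0 -0.002 0" --pt "-0.1 -1 0.15 0 0 -0.002 0" --pt "-0.1 -1 0.15 0 0 -0.002 0"

```text
time_s: 2.67
position: [0.4675, -0.0141, 0.1883]
tcp_rot: [[-0.965, -0.261, -0.001], [-0.261, 0.965, 0.001], [0.001, 0.001, -1.0]]
force: [0.1, 0.3, 0.2]
opening: 0.005
grasp_force: 0.0
```

Run:
```python
from h import *
go(.474,-.038,.12)
s=bot.read_state();tip=np.array(s["position"])-[0,0,.011]
a=viewer.capture("top");b=viewer.capture("scene");print(proj(a,tip),proj(b,tip))
i=cv2.resize(a["image"][175:290,230:350],None,fx=4,fy=4);j=cv2.resize(b["image"][145:260,220:310],None,fx=4,fy=4)
cv2.imwrite("pics/c2.png",np.hstack([i,j])[:, :800])
```

```text
t 2.67 at [ 0.4675 -0.0141  0.1883] F [0.1 0.3 0.2] open 0.005 g 0.0
shift [-2.000e-04 -8.290e-02  2.274e-01] rot [ 0.0004 -0.0002  0.0019]
[278.90018681 252.96752186] [256.39151798 186.02314087]
```

View pics/c2.png

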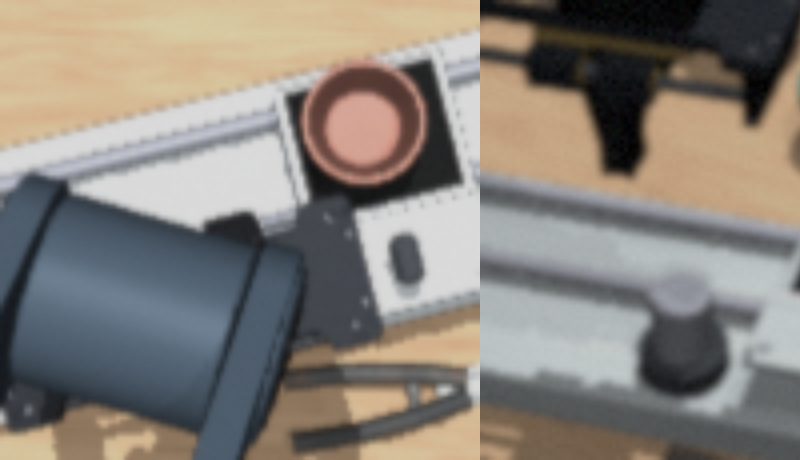

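The tips hang 24 mm short of the stop in y, as the numbers say, and the stop top at scene (270,219) matches my measurement. I now align and press.

>>> move_arm --pt "0 -0.083 0.1 0 0 0.002 0" --pt "0 -0.083 0.2 0 0 0.002 0" --pt "0 -0.083 0.25 0 0 0.002 0" --pt "0 -0.083 0.3 0 0 0.002 0" --pt "0 -0.083 0.33 0 0 0.002 0" --pt "0 -0.083 0.36 0 0 0.002 0" --pt "0 -0.083 0.39 0 0 0.002 0" --pt "0 -0.083 0.39 0 0 0.002 0"

```text
time_s: 3.43
position: [0.4731, -0.0378, 0.0708]
tcp_rot: [[-0.967, -0.256, -0.002], [-0.256, 0.967, 0.001], [0.002, 0.002, -1.0]]
force: [-1.3, 2.0, 2.8]
opening: 0.006
grasp_force: 1.8
```

```bash
python3 -c "
from h import *
go(.474,-.038,.0605)"
```

```text
t 3.43 at [ 0.4731 -0.0378  0.0708] F [-1.3  2.   2.8] open 0.006 g 1.8
shift [-0.0027 -0.0013  0.0342] rot [ 0.0005 -0.0005  0.0003]
```

>>> move_arm --pt "0 0 0.02 0 0 0 0" --pt "0 0 0.035 0 0 0 0" --pt "0 0 0.04 0 0 0 0" --pt "0 0 0.04 0 0 0 0"

```text
time_s: 3.77
position: [0.4737, -0.0384, 0.0621]
tcp_rot: [[-0.967, -0.256, 0.001], [-0.256, 0.967, 0.0], [-0.001, 0.0, -1.0]]
force: [-4.5, 5.2, 24.4]
opening: 0.009
grasp_force: 11.9
```

Hard bottom reached (TCP 0.062, 24 N). Release upward.

>>> move_arm --pt "0 0 -0.05 0 0 0 0" --pt "0 0 -0.15 0 0 0 0" --pt "0 0 -0.28 0 0 0 0" --pt "0 0 -0.28 0 0 0 0.6" --pt "0 0 -0.28 0 0 0 0.6" --pt "0 0 -0.28 0 0 0 0.6" --pt "0 0 -0.28 0 0 0 0.6"

```text
time_s: 4.35
position: [0.4734, -0.0391, 0.1427]
tcp_rot: [[-0.967, -0.256, -0.001], [-0.256, 0.967, 0.0], [0.001, 0.001, -1.0]]
force: [0.3, 0.7, -0.4]
opening: 0.224
grasp_force: 0.0
```

Run:
```python
from h import *
go(.5035,-.132,.145)
b=viewer.capture("scene")
for z in(.088,.063):print(z,proj(b,(.474,-.038,z)))
cv2.imwrite("pics/c3.png",cv2.resize(b["image"][160:280,200:360],None,fx=4,fy=4))
```

```text
t 4.35 at [ 0.4734 -0.0391  0.1427] F [ 0.3  0.7 -0.4] open 0.224 g 0.0
shift [-0.018  -0.325  -0.0078] rot [ 0.0002 -0.0004  0.    ]
0.088 [269.70887541 218.18418565]
0.063 [270.3021032 226.0931185]
```

View pics/c3.png

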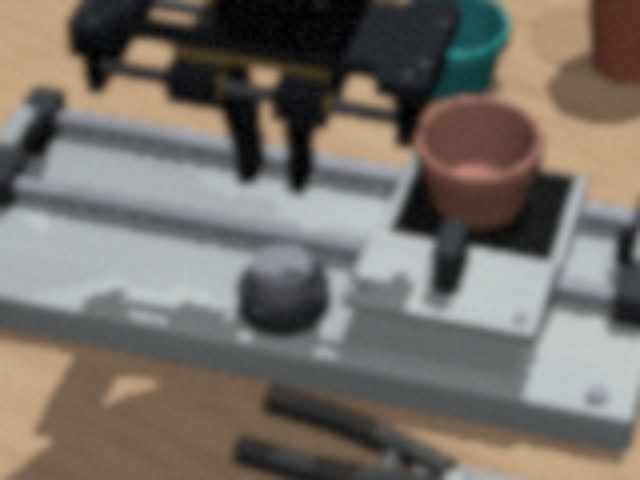

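The stop is down (top at scene (270.5,224.5), predicted 226 against 218 if up), and the grip is at (313,218), as measured.

>>> move_arm --pt "-0.018 -0.13 0 0 0 0 0.6" --pt "-0.018 -0.26 0 0 0 0 0.6" --pt "-0.018 -0.325 0 0 0 0 0.6" --pt "-0.018 -0.325 0 0 0 0 0.6" --pt "-0.018 -0.325 0.05 0 0 0 0.6" --pt "-0.018 -0.325 0.1 0 0 0 0.6" --pt "-0.018 -0.325 0.14 0 0 0 0.6" --pt "-0.018 -0.325 0.17 0 0 0 0.6" --pt "-0.018 -0.325 0.17 0 0 0 0.6"

```text
time_s: 5.15
position: [0.502, -0.1306, 0.09]
tcp_rot: [[-0.967, -0.256, -0.006], [-0.256, 0.967, 0.003], [0.005, 0.004, -1.0]]
force: [-1.2, -0.2, 0.6]
opening: 0.601
grasp_force: 0.0
```

Run:
```python
from h import *
go(.5035,-.132,.092)
b=viewer.capture("scene")
cv2.imwrite("pics/c4.png",cv2.resize(b["image"][160:280,200:360],None,fx=4,fy=4))
```

```text
t 5.15 at [ 0.502  -0.1306  0.09  ] F [-1.2 -0.2  0.6] open 0.601 g 0.0
shift [-0.0036 -0.0057 -0.0068] rot [ 0.0014 -0.0015  0.0001]
```

View pics/c4.png

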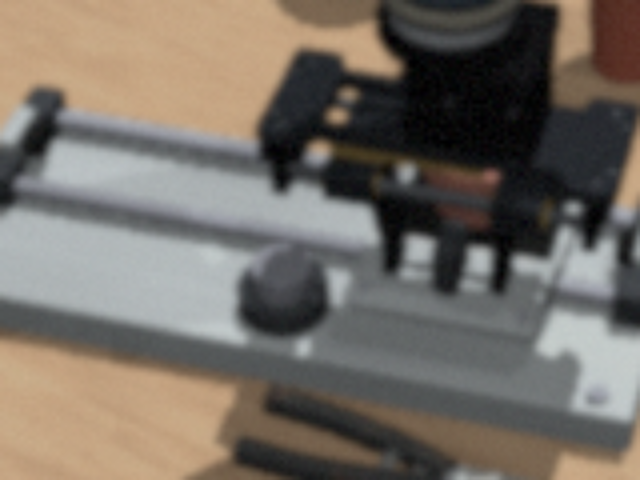

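The fingers straddle the grip, centred at crop (450,255). Close.

>>> move_arm --pt "0 0 0 0 0 0 0.4" --pt "0 0 0 0 0 0 0.3" --pt "0 0 0 0 0 0 0.15" --pt "0 0 0 0 0 0 0.1" --pt "0 0 0 0 0 0 0.05" --pt "0 0 0 0 0 0 0.05" --pt "0 0 0 0 0 0 0.05" --pt "0 0 0 0 0 0 0.05" --pt "0 0 0 0 0 0 0.05" --pt "0 0 0 0 0 0 0.05"

```text
time_s: 6.03
position: [0.5042, -0.1321, 0.0928]
tcp_rot: [[-0.967, -0.256, 0.0], [-0.256, 0.967, -0.0], [-0.0, -0.0, -1.0]]
force: [-0.7, 0.5, 3.7]
opening: 0.183
grasp_force: 30.0
```

Run:
```python
from h import *
u=np.array([-np.sin(YAW),np.cos(YAW)])
g=np.array(bot.read_state()["position"])[:2];s=np.array([.474,-.038])
print("grip y rel stop",u@(g-s))
d=(.1-u@(g-s));print("to go",d);go(*(g+u*d),.091)
```

```text
grip y rel stop -0.0986675659449201
to go 0.1986675659449201
t 6.03 at [ 0.5042 -0.1321  0.0928] F [-0.7  0.5  3.7] open 0.183 g 30.0
shift [-1.000e-04  6.622e-01  6.000e-03] rot [-0.0001  0.0001  0.    ]
```

>>> move_arm --pt "0 0.003 0 0 0 0 0.05" --pt "0 0.01 0 0 0 0 0.05" --pt "0 0.02 0 0 0 0 0.05" --pt "0 0.033 0 0 0 0 0.05" --pt "0 0.048 0 0 0 0 0.05" --pt "0 0.065 0 0 0 0 0.05" --pt "0 0.082 0 0 0 0 0.05" --pt "0 0.099 0 0 0 0 0.05" --pt "0 0.116 0 0 0 0 0.05" --pt "0 0.133 0 0 0 0 0.05"

```text
time_s: 6.87
position: [0.4938, -0.0931, 0.0928]
tcp_rot: [[-0.967, -0.256, 0.0], [-0.256, 0.967, -0.0], [-0.0, -0.0, -1.0]]
force: [-1.6, -1.7, 5.4]
opening: 0.183
grasp_force: 30.0
```

>>> move_arm --pt "0 0.017 0 0 0 0 0.05" --pt "0 0.034 0 0 0 0 0.05" --pt "0 0.051 0 0 0 0 0.05" --pt "0 0.068 0 0 0 0 0.05" --pt "0 0.085 0 0 0 0 0.05" --pt "0 0.102 0 0 0 0 0.05" --pt "0 0.119 0 0 0 0 0.05" --pt "0 0.136 0 0 0 0 0.05" --pt "0 0.153 0 0 0 0 0.05" --pt "0 0.17 0 0 0 0 0.05"

```text
time_s: 7.7
position: [0.4807, -0.0438, 0.0928]
tcp_rot: [[-0.967, -0.256, 0.0], [-0.256, 0.967, -0.0], [-0.0, -0.0, -1.0]]
force: [-1.1, -2.1, 5.8]
opening: 0.179
grasp_force: 30.0
```

>>> move_arm --pt "0 0.017 0 0 0 0 0.05" --pt "0 0.034 0 0 0 0 0.05" --pt "0 0.051 0 0 0 0 0.05" --pt "0 0.068 0 0 0 0 0.05" --pt "0 0.085 0 0 0 0 0.05" --pt "0 0.102 0 0 0 0 0.05" --pt "0 0.119 0 0 0 0 0.05" --pt "0 0.136 0 0 0 0 0.05" --pt "0 0.153 0 0 0 0 0.05" --pt "0 0.17 0 0 0 0 0.05"

```text
time_s: 8.53
position: [0.4675, 0.0056, 0.0928]
tcp_rot: [[-0.967, -0.256, 0.0], [-0.256, 0.967, -0.0], [0.0, -0.0, -1.0]]
force: [-1.3, -1.7, 5.0]
opening: 0.179
grasp_force: 30.0
```

```bash
cat > a.py <<'E'
from h import *
u=np.array([-np.sin(YAW),np.cos(YAW)])
g=np.array(bot.read_state()["position"])[:2];s=np.array([.474,-.038])
d=(.1-u@(g-s));print("to go",d);go(*(g+u*d),.0928)
E
python3 a.py
```

```text
to go 0.056191496533547214
t 8.53 at [0.4675 0.0056 0.0928] F [-1.3 -1.7  5. ] open 0.179 g 30.0
shift [-1.000e-04  1.873e-01  0.000e+00] rot [-0.0001 -0.      0.0001]
```

>>> move_arm --pt "0 0.017 0 0 0 0 0.05" --pt "0 0.034 0 0 0 0 0.05" --pt "0 0.051 0 0 0 0 0.05" --pt "0 0.068 0 0 0 0 0.05" --pt "0 0.085 0 0 0 0 0.05" --pt "0 0.1 0 0 0 0 0.05" --pt "0 0.113 0 0 0 0 0.05" --pt "0 0.125 0 0 0 0 0.05" --pt "0 0.136 0 0 0 0 0.05" --pt "0 0.146 0 0 0 0 0.05"

```text
time_s: 9.37
position: [0.4562, 0.048, 0.0928]
tcp_rot: [[-0.967, -0.256, -0.0], [-0.256, 0.967, -0.0], [0.0, -0.0, -1.0]]
force: [-0.4, -2.7, 6.0]
opening: 0.185
grasp_force: 30.0
```

>>> move_arm --pt "0 0.008 0 0 0 0 0.05" --pt "0 0.014 0 0 0 0 0.05" --pt "0 0.018 0 0 0 0 0.05" --pt "0 0.022 0 0 0 0 0.05" --pt "0 0.026 0 0 0 0 0.05" --pt "0 0.03 0 0 0 0 0.05" --pt "0 0.033 0 0 0 0 0.05" --pt "0 0.036 0 0 0 0 0.05" --pt "0 0.039 0 0 0 0 0.05" --pt "0 0.039 0 0 0 0 0.05"

```text
time_s: 10.2
position: [0.4532, 0.0593, 0.0928]
tcp_rot: [[-0.967, -0.256, -0.0], [-0.256, 0.967, 0.0], [0.0, 0.0, -1.0]]
force: [0.8, -0.5, 6.9]
opening: 0.181
grasp_force: 30.0
```

```bash
python3 a.py
```

```text
to go 0.0006630857980410021
t 10.2 at [0.4532 0.0593 0.0928] F [ 0.8 -0.5  6.9] open 0.181 g 30.0
shift [-0.      0.0022  0.    ] rot [ 0.0001 -0.      0.0001]
```

Creep on until the buffer is felt.

>>> move_arm --pt "0 0.003 0 0 0 0 0.05" --pt "0 0.006 0 0 0 0 0.05" --pt "0 0.008 0 0 0 0 0.05" --pt "0 0.01 0 0 0 0 0.05" --pt "0 0.01 0 0 0 0 0.05"

```text
time_s: 10.62
position: [0.4531, 0.0601, 0.0928]
tcp_rot: [[-0.966, -0.257, 0.001], [-0.257, 0.966, -0.003], [0.0, -0.003, -1.0]]
force: [-2.4, -11.5, 6.7]
opening: 0.183
grasp_force: 30.0
```

Buffer felt (11.5 N, stalled). Relax, open, rise.

>>> move_arm --pt "0 -0.005 0 0 0 0 0.05" --pt "0 -0.005 0 0 0 0 0.05" --pt "0 -0.005 0 0 0 0 0.3" --pt "0 -0.005 0 0 0 0 0.5" --pt "0 -0.005 0 0 0 0 0.6" --pt "0 -0.005 0 0 0 0 0.6" --pt "0 -0.005 -0.05 0 0 0 0.6" --pt "0 -0.005 -0.13 0 0 0 0.6" --pt "0 -0.005 -0.2 0 0 0 0.6" --pt "0 -0.005 -0.2 0 0 0 0.6"

```text
time_s: 11.45
position: [0.4554, 0.0604, 0.1553]
tcp_rot: [[-0.967, -0.256, 0.006], [-0.256, 0.967, -0.001], [-0.006, -0.002, -1.0]]
force: [1.2, -0.2, -0.1]
opening: 0.586
grasp_force: 0.0
```

Run:
```python
from h import *
go(.4738,-.038,.1528)
b=viewer.capture("scene")
cv2.imwrite("pics/c5.png",cv2.resize(b["image"][150:280,180:350],None,fx=4,fy=4))
```

```text
t 11.45 at [0.4554 0.0604 0.1553] F [ 1.2 -0.2 -0.1] open 0.586 g 0.0
shift [ 0.0245 -0.3327  0.0089] rot [-0.0007  0.002   0.0001]
```

View pics/c5.png

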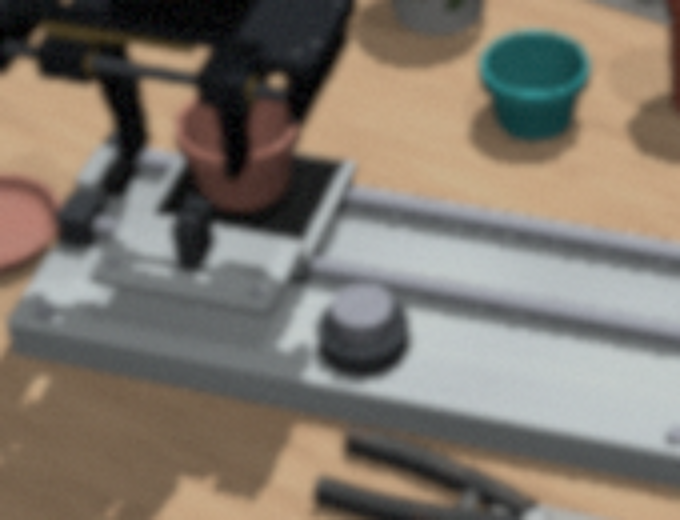

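The carriage is at the far end, with the pot upright on the mat (crop (238,155)) and the stop still down (360,305). Go over the stop with the fingers shut.

>>> move_arm --pt "0.02 -0.1 0 0 0 0 0" --pt "0.02 -0.22 0 0 0 0 0" --pt "0.02 -0.333 0 0 0 0 0" --pt "0.02 -0.333 0 0 0 0 0" --pt "0.02 -0.333 0 0 0 0 0" --pt "0.02 -0.333 0 0 0 0 0" --pt "0.02 -0.333 0 0 0 0 0" --pt "0.02 -0.333 0 0 0 0 0" --pt "0.02 -0.333 0 0 0 0 0" --pt "0.02 -0.333 0 0 0 0 0"

```text
time_s: 12.33
position: [0.4727, -0.037, 0.1525]
tcp_rot: [[-0.966, -0.257, -0.0], [-0.257, 0.966, 0.0], [0.0, 0.0, -1.0]]
force: [0.0, -0.3, -1.0]
opening: 0.016
grasp_force: 0.0
```

```bash
python3 -c "
from h import *
go(.4738,-.038,.072)"
```

```text
t 12.33 at [ 0.4727 -0.037   0.1525] F [ 0.  -0.3 -1. ] open 0.016 g 0.0
shift [-0.0027 -0.0041  0.2684] rot [ 0.0001 -0.0001  0.0005]
```

>>> move_arm --pt "-0.003 -0.004 0.08 0 0 0 0" --pt "-0.003 -0.004 0.16 0 0 0 0" --pt "-0.003 -0.004 0.21 0 0 0 0" --pt "-0.003 -0.004 0.245 0 0 0 0" --pt "-0.003 -0.004 0.27 0 0 0 0" --pt "-0.003 -0.004 0.29 0 0 0 0" --pt "-0.003 -0.004 0.303 0 0 0 0" --pt "-0.003 -0.004 0.309 0 0 0 0" --pt "-0.003 -0.004 0.309 0 0 0 0"

```text
time_s: 13.08
position: [0.4735, -0.0382, 0.0622]
tcp_rot: [[-0.967, -0.256, -0.0], [-0.256, 0.967, 0.0], [0.0, 0.0, -1.0]]
force: [-4.9, 2.0, 21.0]
opening: 0.004
grasp_force: 10.5
```

Bottomed again. Release and rise clear.

>>> move_arm --pt "0 0 -0.05 0 0 0 0" --pt "0 0 -0.15 0 0 0 0" --pt "0 0 -0.28 0 0 0 0" --pt "0 0 -0.4 0 0 0 0" --pt "0 0 -0.5 0 0 0 0" --pt "0 0 -0.5 0 0 0 0" --pt "0 0 -0.5 0 0 0 0" --pt "0 0 -0.5 0 0 0 0"

```text
time_s: 13.75
position: [0.4738, -0.0387, 0.2097]
tcp_rot: [[-0.967, -0.256, 0.0], [-0.256, 0.967, -0.0], [-0.0, -0.0, -1.0]]
force: [-1.0, 0.2, -1.3]
opening: 0.003
grasp_force: 0.0
```

Run:
```python
from h import *
b=viewer.capture("scene")
for z in(.088,.063):print(z,proj(b,(.474,-.038,z)))
cv2.imwrite("pics/c6.png",cv2.resize(b["image"][150:280,180:350],None,fx=4,fy=4))
```

```text
0.088 [269.70887541 218.18418565]
0.063 [270.3021032 226.0931185]
```

View pics/c6.png

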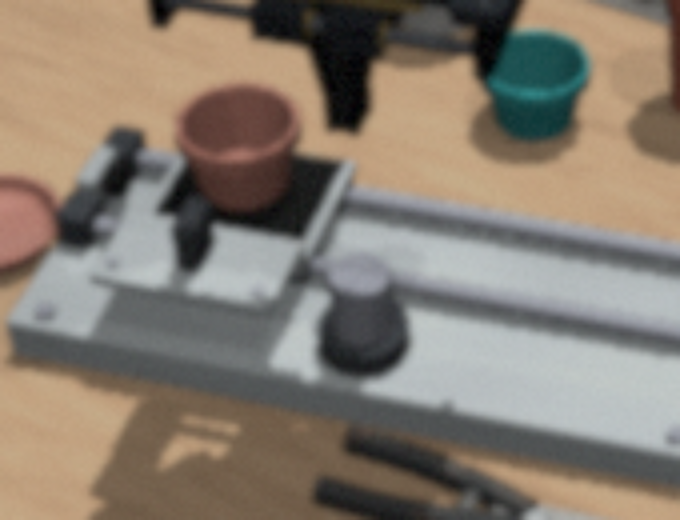

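The stop is fully up (crop (358,273), which is scene (269.5,218)), the carriage is home, the pot stands upright on the mat, and the arm is clear.

```bash
python3 -c "
from h import *
print(workorder.hand_in())"
```

```text
the job is handed in; nothing more can be done
None
```

The job is handed in: the carriage is at the far buffer with the pot upright on it, the stop is up behind it, and the arm is clear, at about 14 s of the 64 s allowed; the hand-in call gave no verdict.

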